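Sort the used assay items into their stands and tray

TASK

Clear up after the assay: stand each of the two loose bottles upright in the round stand of its own size, the large one in the large stand and the small one in the small, stack both petri dishes flat between the posts of the dish stand, and lay the test cassette flat inside the card tray. Never let a bottle or dish tip over, and leave the timer where it lies.

Things in the scene. Friction and masses are not known exactly. Their poses are not given: they have to be found in the camera images.
- large_bottle_mid (a point): Centre (half-way up, 42.5 mm above its underside) of the larger of the two loose reagent bottles: round, standing upright, body 44 mm across up to 70 mm, then a screw cap 33 mm across, 85 mm tall in all. Its z axis points up. The body can be gripped across its diameter from any side.
- small_bottle_mid (a point): Centre (24 mm above its underside) of the smaller loose reagent bottle: round, upright, body 24 mm across up to 39 mm, then a screw cap 18 mm across, 48 mm tall in all. z up. Grip the body.
- dish_a_mid (a point): One of two alike round petri dishes lying flat, 62 mm across to look at (58 mm between the gripping fingers), 12 mm high as it stacks. The point is its centre, 6 mm above its underside; z up.
- dish_b_mid (a point): The other petri dish, the same in size and shape; point and axes as for the first.
- cassette_mid (a point): The flat oblong white plastic test cassette, 70 x 20 x 5 mm, lying flat. The point is its centre, 2.5 mm above its underside; x runs along its 70 mm length, y across its 20 mm width, z up. Grip it across the width.
- large_stand: The larger round grey bottle stand, fixed to the bench, origin at the centre of its underside on the bench. A shallow round well 58 mm across with its floor 3 mm above the bench inside a rim 8 mm high and 68 mm across (74 mm at the foot).
- small_stand: The smaller round grey bottle stand, fixed, origin at the centre of its underside. Well 38 mm across, floor 3 mm above the bench, rim 8 mm high and 48 mm across (54 mm at the foot).
- dish_stand: Petri dish stand, fixed: round grey base 98 mm across, its top 4 mm above the bench, with four steel posts 6 mm thick, 33 mm high, at x, y = +-30.5 mm in its own frame. Origin: centre of its underside. Dishes lie flat between the posts (9 mm clear), stacked, centres 10 and 22 mm above the bench; fingers holding a dish fit the 55 mm gaps between posts when they close along its x or y axis.
- cassette_tray: Shallow open card tray, fixed, origin at the centre of its underside; 106 mm along its x, 86 mm along its y, walls 2 mm thick and 19 mm high, inner floor 2 mm above the bench, 102 x 82 mm inside. Opening the fingers more than about 60 mm inside across its y would press on the walls.
- timer_mid (a point): White bench timer, 62 x 66 x 17 mm, loose, lying at the right-hand end of the work; the point is its centre, 8.5 mm above the bench. Not to be moved.
There are look-alikes about, which are no part of the job. Of the things that look like the part that bears large_bottle_mid, the larger one is meant.

How it is judged:
At the end, for the whole second after the job is handed in: Each bottle upright (0.12 rad) on the floor of its own stand, centred within 10 mm; both dishes level, one on the other on the dish stand, within 12 mm of its centre; cassette flat on the tray floor inside the walls; all at rest; timer within 20 mm of its start (horizontal distance between large_bottle_mid and large_stand below 0.01 m and height (world z) of large_bottle_mid between 0.0415 and 0.0495 m and angle between each of large_bottle_mid, small_bottle_mid, dish_a_mid, dish_b_mid, cassette_mid's own z axis and vertical below 0.12 rad and linear speed of each of large_bottle, small_bottle, dish_a, dish_b, cassette below 0.02 m/s and horizontal distance between small_bottle_mid and small_stand below 0.01 m and height (world z) of small_bottle_mid between 0.023 and 0.031 m and horizontal distance between each of dish_a_mid, dish_b_mid and dish_stand below 0.012 m and ((height (world z) of dish_a_mid below 0.014 m and height (world z) of dish_b_mid between 0.018 and 0.026 m) or (height (world z) of dish_b_mid below 0.014 m and height (world z) of dish_a_mid between 0.018 and 0.026 m)) and x of cassette_mid in the frame of cassette_tray between -0.042 and 0.042 m and y of cassette_mid in the frame of cassette_tray between -0.033 and 0.033 m and height (world z) of cassette_mid below 0.0085 m and distance of timer_mid from where it was at the start of the episode below 0.02 m); the robot touches nothing.
It fails at once if a bottle or dish is tipped over (more than 0.8 rad) (angle between any of large_bottle_mid, dish_a_mid, small_bottle_mid, dish_b_mid's own z axis and vertical above 0.8 rad).
It fails at once if the timer is moved more than 20 mm (distance of timer_mid from where it was at the start of the episode above 0.02 m).
It also fails if it takes over 120 s, if anything falls off the work surface, if the arm or the gripper's body presses on something with over 40 N, if the wrist force passes 120 N, or if a joint passes its speed limit or range.

ROBOT

A 6-joint arm with a two-finger parallel gripper is mounted at the origin on a cart in front of the work surface, level with it; the furniture and walls round the work are solid. World frame = base frame: x ahead of the robot, y to its left, z up, the work surface at z = 0. Lengths are in m, angles in rad, forces in N, time in s.
With the tool pointing down it reaches from about 0.375 to 0.9 m from the base axis. Payload 3.1 kg.
Tool frame: the origin (TCP) lies between the finger pads; the fingertips stand 11 mm ahead of it and the grasp point (between the pads) lies 8 mm behind it; z points along the fingers, y is the line along which they close (so a half turn about z gives the same grasp; the last joint's range is limited). The gripper opens to 87 mm and grips with 3 to 60 N. Pads are 19 mm wide; open, the fingers measure 117 mm over their backs; the gripper's body (75 mm by 190 mm) begins 51 mm behind the grasp point.
Start: joints at [1.062, 0.527, 1.433, -0, 1.181, -0.178], TCP at [0.202, 0.591, 0.234] pointing down, gripper open.
Joint ranges: [-3.08, 3.08], [-0.75, 2.2], [0.22, 2.44], [-1.43, 4.57], [0, 2.65], [-2.85, 2.85]. Speed limits (rad/s): [2.79, 2.79, 3.14, 3.14, 3.14, 3.14].

INTERFACE

Orientations are given as a unit quaternion [x, y, z, w].
In Python, from rig import robot gives the robot as it stands.
- The arm moves only by the tool move_arm, never from a script. Its argument "moves" is text: rows parted by semicolons, each of 7 numbers parted by spaces: the shift along the tool's x, y, z in units of 100 mm (1.0 is 100 mm), then the turn, a rotation vector about the tool's x, y, z in units of 90 degrees (1.0 is 90 degrees), then the opening, from 0 (shut) to 1 (fully open). A call has 1 to 12 rows; each row is the pose to reach, as a shift and turn from the pose commanded when the call began, along the tool's axes at that moment; what a row does not reach only later rows make up. A row lasts 1/10 s, in which the tool goes at most 50 mm and 8.59 degrees, less where a joint would pass 70% of its speed; a pose out of reach is approached as far as the arm can. A call with a number of a shift or a turn outside -1 to 1 is refused whole. A call with a gripper value outside its range is refused whole. The fingers move at their own pace and stop on an object; "squeeze" is the grip in N (left out, the last holds). Time passes only in rows, so rows that repeat a pose let the fingers close. It gives the time, the measured TCP pose, the force, the opening and the grip force at its end, in the units of the state.
- robot.get_obs(): the state, without advancing time (a new reading comes with each control period).
- robot.camera(name): name is "scene" or "side" or "wrist"; returns a dict with "image" (400x640x3 uint8, red, green, blue), "intrinsics" (3x3 intrinsics, pixels), "extrinsics" (4x4, takes a point from world to camera coordinates). Camera axes: x right, y up, looking along -z (the intrinsics and any distortion apply to the point x, -y, -z); pixel columns grow to the right and rows downward; lengths in m; the calibration is good to about 2 mm. A picture is of the moment at which its call begins. There is no depth.
- robot.hand_in(): hands the job in; it is judged then, once.
The state is a dict: "time": time; "q": joint angles; "joint_velocities": joint speeds; "joint_torque": joint torques, N m; "position": TCP position; "tool_rot": TCP orientation; "ft_force": force on the tool from outside, world axes, zero at the start; "moment": the same for the moment, N m; "grip_width": finger opening in m; "grip_force": force on a finger pad.
Only numpy, scipy, OpenCV 4.12 (cv2) and the standard library are available. Lean on these libraries where they do the work, as an engineer would, in place of code of your own. Each camera call takes 0.05 s, during which the arm holds its last target. There are 200 camera calls.

## Working session

There is one attempt and no reset: what is moved stays moved. The work goes in short steps, Python scripts to look and compute and a tool call to move; the robot and the scene stay as the last step left them, time stands still between calls to the robot, and variables do not carry over. Pictures are saved under pics/ and viewed, at most 14 in all, crops included, and the job is handed in when it is done.

Besides the shell and the picture viewer there is one more tool, called after "Call:" as a command line: name --argument value ..., lists and objects as JSON in quotes. move_arm: Moves the arm, as the interface text tells. Shifts and turns lie within -1 to 1; 1 stands for 100 mm of shift or 90 degrees of turn. Its arguments: {"type":"object","properties":{"moves":{"type":"string"},"squeeze":{"type":"number"}},"required":["moves"]}

```bash
mkdir -p pics; ls; python3 - <<'E'
from rig import robot
import cv2,pickle
o=robot.get_obs();print(o['position'],o['tool_rot'],o['grip_width'],o['time'])
d={}
for n in("scene","side","wrist"):
    c=robot.camera(n);d[n]=c;cv2.imwrite(f"pics/{n}0.png",c["image"][:,:,::-1]);print(n,c["intrinsics"].tolist(),c["extrinsics"].round(4).tolist(),[k for k in c])
pickle.dump(d,open("c0.pkl","wb"))
E
```

```text
pics
[0.20201714 0.590714   0.23258735] [ 1.64119807e-01  9.86439829e-01 -1.01077689e-03 -3.63109150e-04] 0.08708744837835236 0.0
scene [[423.8421474553094, 0.0, 314.20688382482734], [0.0, 423.8421474553094, 193.96326929028467], [0.0, 0.0, 1.0]] [[0.5172, -0.8556, 0.0206, -0.5171], [0.4623, 0.2996, 0.8346, -0.2068], [-0.7203, -0.4221, 0.5505, -0.6923], [0.0, 0.0, 0.0, 1.0]] ['image', 'intrinsics', 'extrinsics']
side [[422.6004038740243, 0.0, 318.0062081693247], [0.0, 422.6004038740243, 198.95298628790673], [0.0, 0.0, 1.0]] [[-0.9911, -0.1331, -0.0098, 0.4893], [0.0647, -0.5436, 0.8368, -0.2245], [-0.1167, 0.8287, 0.5474, -0.8613], [0.0, 0.0, 0.0, 1.0]] ['image', 'intrinsics', 'extrinsics']
wrist [[348.47232382548145, 0.0, 318.5763050413726], [0.0, 348.47232382548145, 197.4857617665257], [0.0, 0.0, 1.0]] [[0.3233, 0.9463, -0.0022, -0.6244], [-0.9055, 0.3087, -0.2912, 0.0361], [-0.2749, 0.0961, 0.9566, -0.3927], [0.0, 0.0, 0.0, 1.0]] ['image', 'intrinsics', 'extrinsics']
```

View pics/scene0.png

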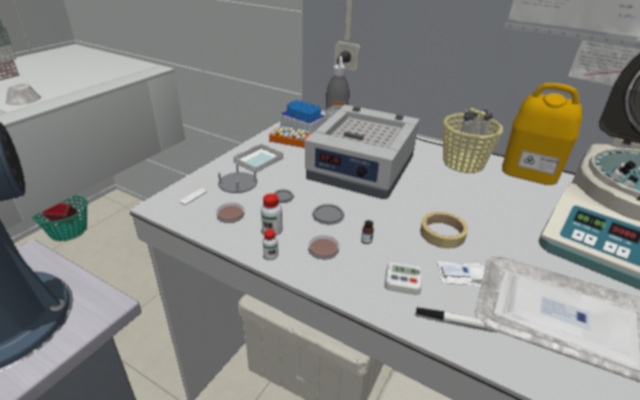

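View pics/side0.png

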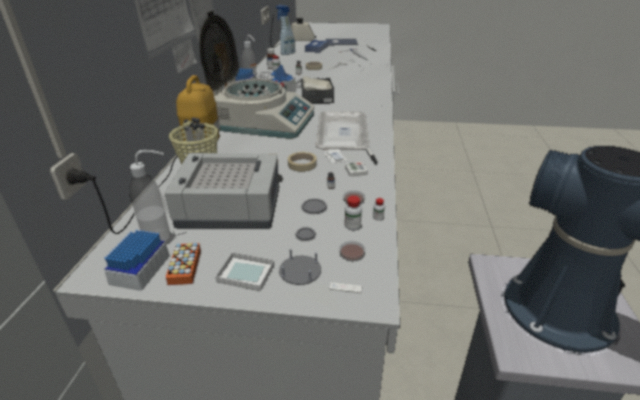

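The scene view shows the cassette at (193,196), dish stand (238,182), tray (258,158), dishes at (230,212) and (323,246), and stands at (284,196) for the small and (328,213) for the large. The timer is at (403,277). There are three bottle candidates: a large white one with a red cap (271,215), a small white one with a red cap (270,243) and a dark vial (368,232). Next I'll compare their sizes in an enlarged crop.

```bash
cat > h.py <<'E'
import numpy as np,cv2,pickle
def ray(c,uv):
    K,E=c["intrinsics"],np.array(c["extrinsics"]);uv=np.atleast_2d(uv).astype(float)
    d=np.c_[(uv[:,0]-K[0,2])/K[0,0],-(uv[:,1]-K[1,2])/K[1,1],-np.ones(len(uv))]
    R=E[:3,:3];return -R.T@E[:3,3],d@R
def onz(c,uv,z):
    o,d=ray(c,uv);return o+d*((z-o[2])/d[:,2])[:,None]
def proj(c,P):
    E=np.array(c["extrinsics"]);p=np.atleast_2d(P)@E[:3,:3].T+E[:3,3];K=c["intrinsics"]
    return np.c_[K[0,0]*p[:,0]/-p[:,2]+K[0,2],K[1,1]*-p[:,1]/-p[:,2]+K[1,2]]
E
python3 - <<'E'
from h import *
d=pickle.load(open("c0.pkl","rb"))
s,t=d["scene"],d["side"]
a=cv2.resize(s["image"][140:300,180:430],None,fx=3.2,fy=3.2,interpolation=2)[:,:,::-1]
cv2.imwrite("pics/s1.png",a)
b=cv2.resize(t["image"][150:300,210:410],None,fx=4,fy=4,interpolation=2)[:,:,::-1]
cv2.imwrite("pics/t1.png",b)
for n,z,u in [("cass",.005,(193,196)),("dishstand",.004,(238,183)),("tray",.01,(258,158)),("dishA",.01,(230,212)),("dishB",.01,(323,246)),("sst",.006,(284,196)),("lst",.006,(328,213)),("large",0.003,(271,229)),("small",.003,(270,254)),("dark",.003,(368,240)),("timer",.017,(404,270))]:
    print(n,onz(s,u,z).round(3))
for n,z,u in [("cass",.005,(346,287)),("dishstand",.004,(301,269)),("tray",.01,(246,271)),("dishA",.01,(351,250)),("sst",.006,(306,234)),("lst",.006,(314,206)),("large",0.003,(353,223)),("small",.003,(379,215)),("dark",.003,(331,187))]:
    print(n,onz(t,u,z).round(3))
E
```

```text
cass [[ 0.433 -0.009  0.005]]
dishstand [[ 0.537 -0.059  0.004]]
tray [[ 0.658 -0.028  0.01 ]]
dishA [[ 0.426 -0.129  0.01 ]]
dishB [[ 0.437 -0.36   0.01 ]]
sst [[ 0.549 -0.189  0.006]]
lst [[ 0.545 -0.311  0.006]]
large [[ 0.433 -0.235  0.003]]
small [[ 0.367 -0.28   0.003]]
dark [[ 0.511 -0.426  0.003]]
timer [[ 0.452 -0.526  0.017]]
cass [[ 0.433 -0.004  0.005]]
dishstand [[ 0.539 -0.049  0.004]]
tray [[ 0.66  -0.021  0.01 ]]
dishA [[ 0.431 -0.122  0.01 ]]
sst [[ 0.548 -0.176  0.006]]
lst [[ 0.546 -0.303  0.006]]
large [[ 0.433 -0.241  0.003]]
small [[ 0.366 -0.285  0.003]]
dark [[ 0.51  -0.413  0.003]]
```

View pics/s1.png

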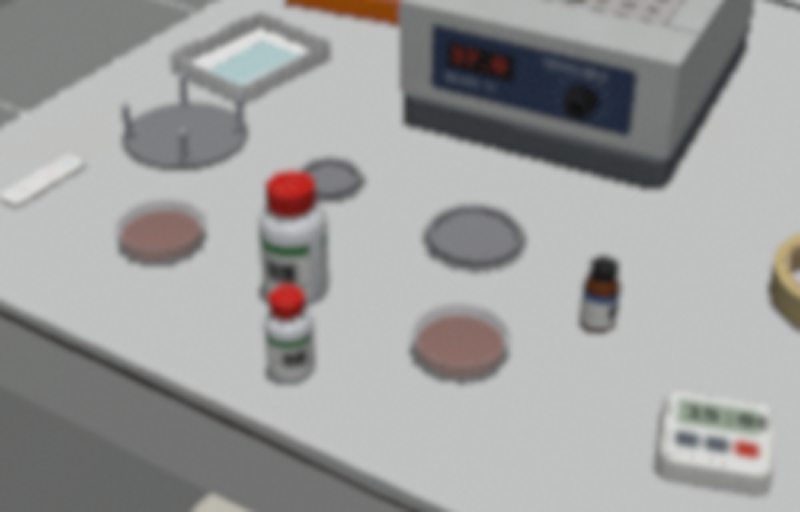

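View pics/t1.png

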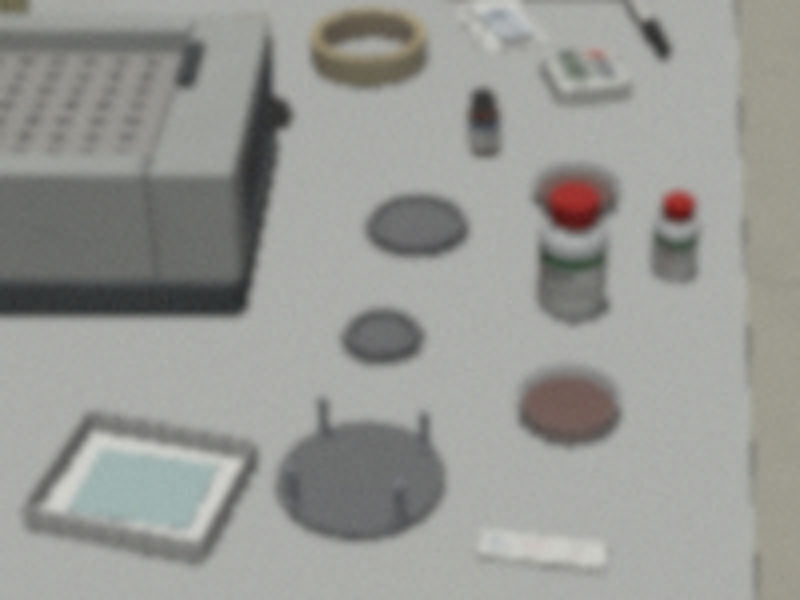

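View pics/wrist0.png

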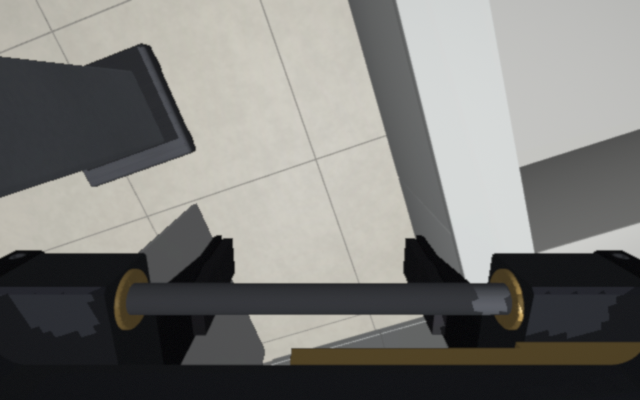

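The side crop is consistent with the scene view. The red-capped white pair shares one design: the large one at (271,215) and the small one at (270,243), about 44 mm and 25 mm wide. The black-capped amber vial at (368,232) is about 21 mm wide, so it is the look-alike. I'll move above the scene for a wrist view.

Call:
move_arm --moves "-0.8 -0.79 -0.67 0 0 -0.21 1;-0.8 -0.79 -0.67 0 0 -0.21 1;-0.8 -0.79 -0.67 0 0 -0.21 1;-0.8 -0.79 -0.67 0 0 -0.21 1;-0.8 -0.79 -0.67 0 0 -0.21 1"

```text
time: 0.65
position: [0.2526, 0.4906, 0.3007]
tool_rot: [0.001, 1.0, 0.001, -0.0]
ft_force: [-0.0, 0.7, 0.1]
grip_width: 0.0871
grip_force: 0.0
```

Call:
move_arm --moves "-0.4 -1 0 0 0 0 1;-0.4 -1 0 0 0 0 1;-0.4 -1 0 0 0 0 1"

```text
time: 0.95
position: [0.2923, 0.3877, 0.2991]
tool_rot: [0.001, 1.0, -0.002, -0.001]
ft_force: [-0.4, 1.1, 0.6]
grip_width: 0.087
grip_force: 0.0
```

Call:
move_arm --moves "-0.5 -1 0 0 0 0 1;-0.5 -1 0 0 0 0 1;-0.5 -1 0 0 0 0 1"

```text
time: 1.25
position: [0.3436, 0.2888, 0.2998]
tool_rot: [0.001, 1.0, -0.001, -0.0]
ft_force: [0.1, -0.0, 0.1]
grip_width: 0.0874
grip_force: 0.0
```

Call:
move_arm --moves "-0.5 -1 0 0 0 0 1;-0.5 -1 0 0 0 0 1;-0.5 -1 0 0 0 0 1"

```text
time: 1.55
position: [0.3947, 0.1889, 0.3001]
tool_rot: [0.002, 1.0, -0.0, 0.0]
ft_force: [-1.0, 0.2, -0.4]
grip_width: 0.0869
grip_force: 0.0
```

Call:
move_arm --moves "-0.5 -1 0 0 0 0 1;-0.5 -1 0 0 0 0 1;-0.5 -1 0 0 0 0 1"

```text
time: 1.85
position: [0.4453, 0.0888, 0.3003]
tool_rot: [0.002, 1.0, -0.0, 0.001]
ft_force: [-0.3, 0.2, -0.4]
grip_width: 0.087
grip_force: 0.0
```

Call:
move_arm --moves "-0.3 -1 0 0 0 0 1;-0.3 -1 0 0 0 0 1;-0.3 -1 0 0 0 0 1"

```text
time: 2.15
position: [0.4751, -0.0121, 0.3002]
tool_rot: [0.002, 1.0, -0.001, 0.001]
ft_force: [0.2, -0.2, -0.1]
grip_width: 0.0871
grip_force: 0.0
```

Call:
move_arm --moves "0 -1 0 0 0 0 1;0 -1 0 0 0 0 1;0 -1 0 0 0 0 1;0 -1 0 0 0 0 1"

```text
time: 2.55
position: [0.4726, -0.1081, 0.2999]
tool_rot: [0.001, 1.0, 0.001, -0.001]
ft_force: [-0.1, 0.1, 0.3]
grip_width: 0.0865
grip_force: 0.0
```

```bash
python3 - <<'E'
from rig import robot
import cv2,pickle
o=robot.get_obs();print(o['position'],o['tool_rot'],o['q'],o['time'])
c=robot.camera("wrist");cv2.imwrite("pics/w1.png",c["image"][:,:,::-1])
pickle.dump(c,open("w1.pkl","wb"))
E
```

```text
[ 0.47258971 -0.1080779   0.29990428] [ 6.36705351e-04  9.99998846e-01  1.23267231e-03 -6.18772717e-04] [-4.56881634e-01  2.56174876e-01  1.68654577e+00  1.78881052e-03
  1.20106969e+00 -2.02705279e+00] 2.55
```

View pics/w1.png

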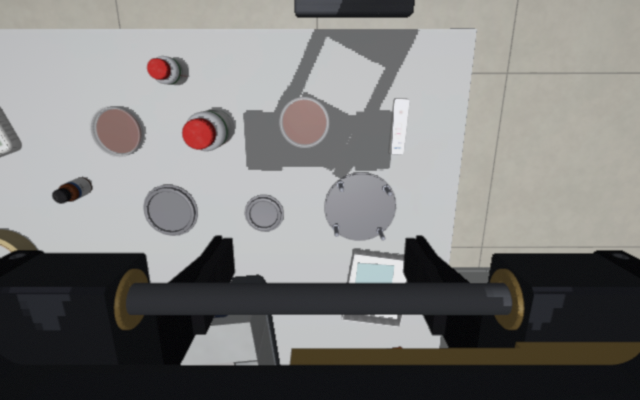

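The wrist view shows everything: small bottle cap (158,69), large cap (199,133), dish B (118,131), dish A (304,122) and cassette (400,126). The stands are at (170,209) for the large, (264,212) for the small and (360,206) for the dishes, with the tray near (375,285). The amber vial is at (72,190). I'll fit each with colour masks.

```bash
cat > meas.py <<'E'
from h import *
def blob(img,mask,uv,r=45):
    m=np.zeros_like(mask);x,y=map(int,uv);m[max(0,y-r):y+r,max(0,x-r):x+r]=mask[max(0,y-r):y+r,max(0,x-r):x+r]
    m=cv2.morphologyEx(m,cv2.MORPH_CLOSE,np.ones((3,3)))
    cs=cv2.findContours(m,cv2.RETR_EXTERNAL,cv2.CHAIN_APPROX_NONE)[0]
    return max(cs,key=cv2.contourArea)
def red(img):
    h=cv2.cvtColor(img,cv2.COLOR_RGB2HSV);return (((h[...,0]<8)|(h[...,0]>172))&(h[...,1]>150)&(h[...,2]>70)).astype(np.uint8)*255
def pink(img):
    i=img.astype(int);return ((i[...,0]-i[...,1]>20)).astype(np.uint8)*255
def dark(img,t=150): return (img.max(2)<t).astype(np.uint8)*255
def circ(c,ct,z):
    P=onz(c,ct.reshape(-1,2),z)[:,:2].astype(np.float32);e=cv2.fitEllipse(P*1000)
    return np.round(e[0],1),np.round(e[1],1)
E
python3 - <<'E'
from meas import *
w=pickle.load(open("w1.pkl","rb"));d=pickle.load(open("c0.pkl","rb"))
def go(n,c,mk,uv,z,r=45):
    try:print(n,*circ(c,blob(c["image"],mk(c["image"]),uv,r),z))
    except Exception as e:print(n,e)
go("Lcap w",w,red,(199,133),.081);go("Lcap sc",d["scene"],red,(271,202),.078,20);go("Lcap sd",d["side"],red,(353,202),.078,20)
go("Scap w",w,red,(158,69),.045);go("Scap sc",d["scene"],red,(270,235),.0435,10);go("Scap sd",d["side"],red,(379,201),.0435,20)
go("A w",w,pink,(304,122),.006);go("B w",w,pink,(118,131),.006);go("A sc",d["scene"],pink,(230,212),.006,25);go("B sc",d["scene"],pink,(323,246),.006,25);go("A sd",d["side"],pink,(351,250),.006,25)
go("Ls w",w,dark,(170,209),.006,40);go("Ss w",w,dark,(264,212),.006,30);go("Ds w",w,dark,(360,206),.004,40)
go("Ls sc",d["scene"],dark,(328,213),.006,22);go("Ss sc",d["scene"],dark,(287,196),.006,14);go("Ds sc",d["scene"],dark,(238,183),.004,22)
go("Ls sd",d["side"],dark,(314,206),.006,20);go("Ss sd",d["side"],dark,(306,234),.006,16);go("Ds sd",d["side"],dark,(301,269),.004,25)
im=w["image"]
m=(im.min(2)>205).astype(np.uint8)*255
k=blob(im,m,(400,126),35);P=onz(w,k.reshape(-1,2),.005)[:,:2]*1000
print("cass",cv2.minAreaRect(P.astype(np.float32)))
cr=cv2.resize(im[150:340,230:440],None,fx=2.85,fy=2.85,interpolation=2)
cv2.imwrite("pics/w1c.png",cr[:,:,::-1])
E
```

```text
Lcap w [ 434.8 -233.9] [30.1 32.5]
Lcap sc [ 433.6 -236.6] [28.1 44.6]
Lcap sd [ 435.2 -233.8] [26.4 44.9]
Scap w [ 368.4 -283.2] [20.2 21.9]
Scap sc [ 378.5 -271.9] [17.8 28.2]
Scap sd [ 368.7 -291.5] [11.7 21.1]
A w [ 429.  -125.2] [52.4 52.8]
B w [ 440.1 -360.9] [50.9 52.5]
A sc [ 429.7 -124.7] [44.3 48.9]
B sc [ 440.5 -359.7] [45.8 50.5]
A sd [ 429.3 -124.4] [32.1 40.4]
Ls w [ 545.6 -307.2] [70.9 72.3]
Ss w [ 549.9 -181.1] [50.4 51.3]
Ds w [556.6 -41.7] [64.2 93.3]
Ls sc [ 542.6 -311.7] [68.8 75.9]
Ss sc [ 542.8 -187.7] [45.2 73.1]
Ds sc [560.8 -43. ] [ 97.1 152.7]
Ls sd [ 545.9 -303.1] [72.6 81.1]
Ss sd [ 550.  -176.2] [52.7 59. ]
Ds sd [542.4 -52.2] [ 97.2 112.2]
cass ((435.09100341796875, -5.479195594787598), (18.173259735107422, 67.54724884033203), 87.28496551513672)
```

View pics/w1c.png

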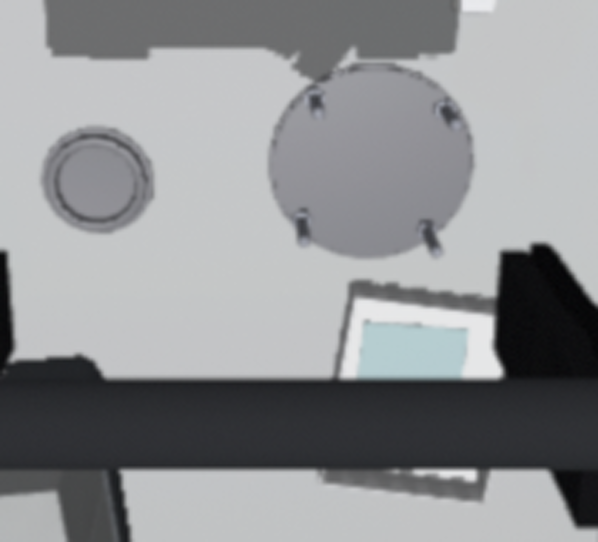

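Measurements agree across the views. I'm computing the dish stand centre and yaw, and the tray pose, from the crop pixels, and starting on the large bottle at the same time: the red-capped one at (199,133), with a 32 mm cap, which is the larger of the pair.

```bash
python3 - <<'E'
from meas import *
w=pickle.load(open("w1.pkl","rb"))
f=lambda a:np.array(a)/2.85+[230,150]
print("ds centre",onz(w,f([[370.5,159.5]]),.004)*1000,"feet",(onz(w,f([[313,92],[443,103],[301,212],[424,222]]),.004)*1000).round(1).tolist())
print("tray rim: top-left,top-edge pt, bl, br",(onz(w,f([[350,283],[495,300],[323,482],[483,500]]),.019)*1000).round(1).tolist())
print("box bottom/top corner",(onz(w,f([[105,365],[130,540]]),.0)*1000).round(1).tolist(),(onz(w,f([[85,357]]),.1)*1000).round(1))
E
```

```text
ds centre [[540.86870193 -50.96309628   4.        ]] feet [[507.8, -78.8, 4.0], [513.1, -18.0, 4.0], [567.5, -83.6, 4.0], [572.8, -24.0, 4.0]]
tray rim: top-left,top-edge pt, bl, br [[598.0, -60.6, 19.0], [607.0, 9.3, 19.0], [709.0, -71.2, 19.0], [719.9, 11.1, 19.0]]
box bottom/top corner [[652.7, -182.5, 0.0], [759.4, -173.7, -0.0]] [[ 591.6 -173.8  100. ]]
```

Call:
move_arm --moves "0.38 -1 0 0 0 0 1;0.38 -1 0 0 0 0 1;0.38 -1 0 0 0 0 1"

```text
time: 2.9
position: [0.4342, -0.2107, 0.3006]
tool_rot: [0.001, 1.0, -0.001, -0.0]
ft_force: [0.7, 0.8, 0.3]
grip_width: 0.087
grip_force: 0.0
```

Call:
move_arm --moves "0 -0.26 1 0 0 0 1;0 -0.26 1 0 0 0 1;0 -0.26 1 0 0 0 1"

```text
time: 3.2
position: [0.432, -0.2312, 0.1956]
tool_rot: [-0.0, 1.0, 0.005, -0.005]
ft_force: [-1.5, 1.4, 1.0]
grip_width: 0.0869
grip_force: 0.0
```

Call:
move_arm --moves "0 0 0.5 0 0 0 1;0 0 0.9 0 0 0 1;0 0 0.9 0 0 0 1;0 0 0.9 0 0 0 1"

```text
time: 3.6
position: [0.4356, -0.2343, 0.1119]
tool_rot: [-0.001, 1.0, 0.0, 0.0]
ft_force: [0.3, -0.3, 0.5]
grip_width: 0.0868
grip_force: 0.0
```

```bash
python3 - <<'E'
from rig import robot
from meas import *
o=robot.get_obs();print(o['position'],o['q'].round(2))
c=robot.camera("wrist");pickle.dump(c,open("w2.pkl","wb"));cv2.imwrite("pics/w2.png",c["image"][:,:,::-1])
for n,z,uv in(("L",.082,proj(c,[.4347,-.2342,.082])[0]),("S",.045,proj(c,[.368,-.285,.045])[0])):
    print(n,uv,circ(c,blob(c["image"],red(c["image"]),uv,60),z))
E
```

```text
[ 0.43559055 -0.23426055  0.11187163] [-0.72  0.55  1.87  0.    0.72 -2.29]
L [317.81918188 237.31254504] (array([ 433.6, -234.6]), array([30.8, 35.3]))
S [235.08174653 112.13296792] (array([ 369.5, -281.3]), array([21.3, 22.9]))
```

Dish stand centre is (540.5,−51) with yaw −5°. The tray is at (659,−25) with yaw −5.4° and its long axis along world x. Bottle centring is confirmed to 2 mm, so I'm descending to grip.

Call:
move_arm --moves "0.01 0 0.4 0 0 0 1;0.01 0 0.74 0 0 0 1;0.01 0 0.74 0 0 0 1;0.01 0 0.74 0 0 0 1;0.01 0 0.74 0 0 0 0.3;0.01 0 0.74 0 0 0 0.3;0.01 0 0.74 0 0 0 0.3;0.01 0 0.74 0 0 0 0.3;0.01 0 0.74 0 0 0 0.3;0.01 0 0.74 0 0 0 0.3;0.01 0 0.74 0 0 0 0.3;0.01 0 0.74 0 0 0 0.3" --squeeze 20

```text
time: 4.85
position: [0.4335, -0.2354, 0.0366]
tool_rot: [-0.0, 1.0, -0.0, -0.0]
ft_force: [-0.6, 0.1, 2.0]
grip_width: 0.0434
grip_force: 19.9
```

Call:
move_arm --moves "0 0 -0.3 0 0 0 0.3;0 0 -0.5 0 0 0 0.3;-0.4 -0.3 -0.5 0 0 0 0.3;-0.7 -0.5 -0.5 0 0 0 0.3;-1 -0.7 -0.5 0 0 0 0.3;-1 -0.72 -0.5 0 0 0 0.3;-1 -0.72 -0.5 0 0 0 0.3"

```text
time: 5.55
position: [0.5332, -0.3072, 0.0857]
tool_rot: [0.0, 1.0, 0.001, -0.001]
ft_force: [-0.5, -0.0, -1.8]
grip_width: 0.0434
grip_force: 19.9
```

Call:
move_arm --moves "-0.12 0 0 0 0 0 0.3;-0.12 0 0 0 0 0 0.3;-0.12 0 0.2 0 0 0 0.3;-0.12 0 0.2 0 0 0 0.3;-0.12 0 0.2 0 0 0 0.3"

```text
time: 6.05
position: [0.5448, -0.3065, 0.0662]
tool_rot: [-0.0, 1.0, 0.001, -0.001]
ft_force: [0.5, 0.1, -0.9]
grip_width: 0.0434
grip_force: 19.9
```

```bash
python3 - <<'E'
from rig import robot
from meas import *
o=robot.get_obs();print(o['position'],o['q'].round(2),o['grip_width'])
c=robot.camera("wrist");pickle.dump(c,open("w3.pkl","wb"));cv2.imwrite("pics/w3.png",c["image"][:,:,::-1])
z=o['position'][2]-.0366+.082
print(circ(c,blob(c["image"],red(c["image"]),proj(c,[.5455,-.307,z])[0],60),z))
E
```

```text
[ 0.54480286 -0.30652308  0.06624703] [-0.69  0.75  1.55  0.    0.85 -2.26] 0.04344329115151645
(array([ 548.2, -305.3]), array([15.4, 38. ]))
```

View pics/w3.png

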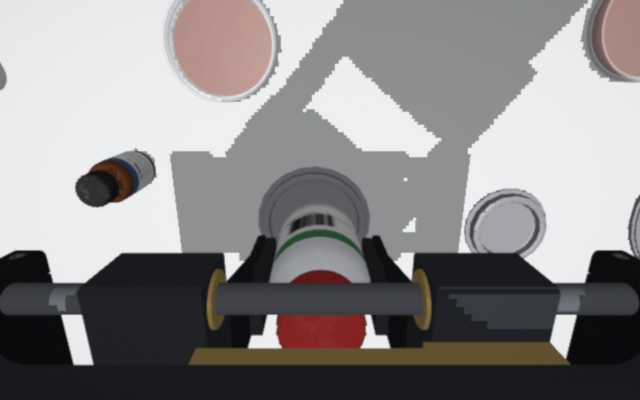

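The large bottle hangs straight, centred over its stand at (314,215). I'm lowering and releasing it.

Call:
move_arm --moves "0 0 0.15 0 0 0 0.3;0 0 0.25 0 0 0 0.3;0 0 0.265 0 0 0 0.3;0 0 0.265 0 0 0 0.3;0 0 0.265 0 0 0 0.3;0 0 0.265 0 0 0 0.55;0 0 0.265 0 0 0 0.7;0 0 0.265 0 0 0 0.85;0 0 0.265 0 0 0 0.85"

```text
time: 7.0
position: [0.5456, -0.3074, 0.0401]
tool_rot: [-0.0, 1.0, -0.0, 0.0]
ft_force: [0.3, -0.2, -0.8]
grip_width: 0.0641
grip_force: 0.0
```

Call:
move_arm --moves "0 0 -0.3 0 0 0 0.9;0 0 -0.7 0 0 0 1;0 0 -0.8 0 0 0 1;0 0 -0.8 0 0 0 1"

```text
time: 7.4
position: [0.5467, -0.3083, 0.1223]
tool_rot: [-0.0, 1.0, -0.002, 0.002]
ft_force: [0.8, 0.0, -0.0]
grip_width: 0.086
grip_force: 0.0
```

```bash
python3 - <<'E'
from rig import robot
from meas import *
o=robot.get_obs();print(o['position'])
for n,r in(("scene",14),("side",14)):
    c=robot.camera(n);pickle.dump(c,open(n+"1.pkl","wb"));uv=proj(c,[.5455,-.307,.081])[0];print(n,uv,circ(c,blob(c["image"],red(c["image"]),uv,r),.081))
E
```

```text
[ 0.54674511 -0.30825013  0.12232635]
scene [327.8620166  184.17274567] (array([ 545. , -307.4]), array([27.5, 46.4]))Traceback (most recent call last):
  File "<stdin>", line 5, in <module>
  File "meas.py", line 6, in blob
    return max(cs,key=cv2.contourArea)
ValueError: max() iterable argument is empty
```

The large bottle is upright and centred. Next is the small bottle.

Call:
move_arm --moves "1 0.25 0 0 0 0 1;1 0.25 0 0 0 0 1;1 0.25 0 0 0 0 1"

```text
time: 7.8
position: [0.4363, -0.2753, 0.1168]
tool_rot: [0.001, 1.0, 0.007, -0.007]
ft_force: [-0.6, 0.1, 0.2]
grip_width: 0.087
grip_force: 0.0
```

Call:
move_arm --moves "0.77 0 0 0 0 0 0.6;0.77 0 0.2 0 0 0 0.6;0.77 0 0.4 0 0 0 0.6;0.77 0 0.4 0 0 0 0.6;0.77 0 0.4 0 0 0 0.6"

```text
time: 8.3
position: [0.3686, -0.2823, 0.0793]
tool_rot: [0.0, 1.0, 0.001, -0.001]
ft_force: [-0.8, 0.0, 0.8]
grip_width: 0.0562
grip_force: 0.0
```

```bash
python3 - <<'E'
from rig import robot
from meas import *
o=robot.get_obs();print(o['position'],o['q'].round(2),o['grip_width'])
c=robot.camera("wrist");pickle.dump(c,open("w4.pkl","wb"));cv2.imwrite("pics/w4.png",c["image"][:,:,::-1])
uv=proj(c,[.369,-.2825,.046])[0];print(uv,circ(c,blob(c["image"],red(c["image"]),uv,60),.046))
E
```

```text
[ 0.36856543 -0.28225751  0.07925479] [-0.9   0.59  1.96  0.    0.59 -2.47] 0.05619933862701159
[317.21009662 237.18917909] (array([ 372.2, -279. ]), array([21.7, 25.5]))
```

View pics/w4.png

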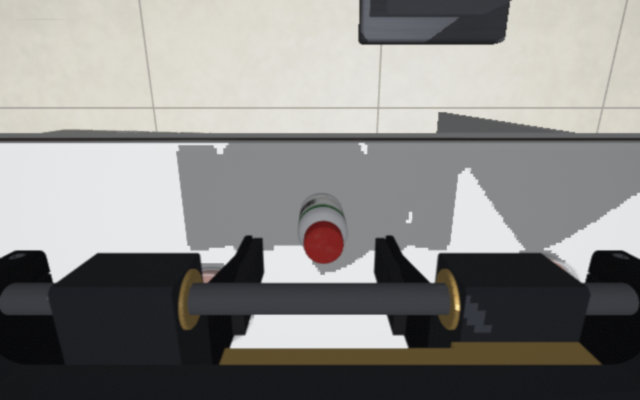

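The small bottle is between the fingers with its cap at (324,242), but it looks wider than 24 mm. I'll triangulate its cap and compare it with the amber vial before gripping.

```bash
python3 - <<'E'
from meas import *
L=lambda n:pickle.load(open(n+".pkl","rb"))
d=L("c0");V=[L("w1"),L("w2"),L("w4")]
A=[];b=[]
for c,uv,r in zip(V,[(158,69),(235,112),(324,242)],[20,30,40]):
    k=blob(c["image"],red(c["image"]),uv,r);(x,y),w=cv2.minEnclosingCircle(k);print("cap px",x,y,w)
    o,q=ray(c,(x,y));q=q[0]/np.linalg.norm(q);M=np.eye(3)-np.outer(q,q);A.append(M);b.append(M@o)
X=np.linalg.solve(sum(A),sum(b));print("cap pt",X)
for c in V: print([proj(c,X)[0].round(1)], "18mm px radius",9*348/np.linalg.norm(X-ray(c,(0,0))[0]))
# amber vial: base/top pixels in scene, side
s,t=d["scene"],d["side"]
for n,cs,u0,u1 in(("vial",s,(368,242),(368.7,222)),("small",s,(270.5,258),(270,231)),("vial",t,(331,188),(331,173)),("small",t,(378.7,219),(379.5,199))):
    B=onz(cs,u0,0)[0];D=np.linalg.norm(B-ray(cs,u0)[0]);
    o,q=ray(cs,u1);h=[z for z in np.arange(0,.12,.001) if proj(cs,B+[0,0,z])[0][1]<=u1[1]][0];print(n,B.round(3),"dist",D.round(2),"h~",h)
g=cv2.resize(np.hstack([s["image"][215:270,345:395],s["image"][215:270,245:295]]),None,fx=7,fy=7,interpolation=2);cv2.imwrite("pics/cmp.png",g[:,:,::-1])
E
```

```text
cap px 157.5 69.0 11.10190200805664
cap px 241.0329132080078 114.44984436035156 19.137853622436523
cap px 322.5651550292969 241.98533630371094 20.500207901000977
cap pt [ 0.36896597 -0.27973775  0.05336401]
[array([157.8,  68.7])] 18mm px radius 7201.20875256899
[array([240.9, 114.7])] 18mm px radius 14501.622124613503
[array([322.1, 242.4])] 18mm px radius 16034.044470207451
vial [ 0.509 -0.427  0.   ] dist 0.89 h~ 0.052000000000000005
small [ 0.361 -0.286  0.   ] dist 0.85 h~ 0.068
vial [ 0.51  -0.412  0.   ] dist 1.26 h~ 0.052000000000000005
small [ 0.367 -0.271  0.   ] dist 1.14 h~ 0.064
```

View pics/cmp.png

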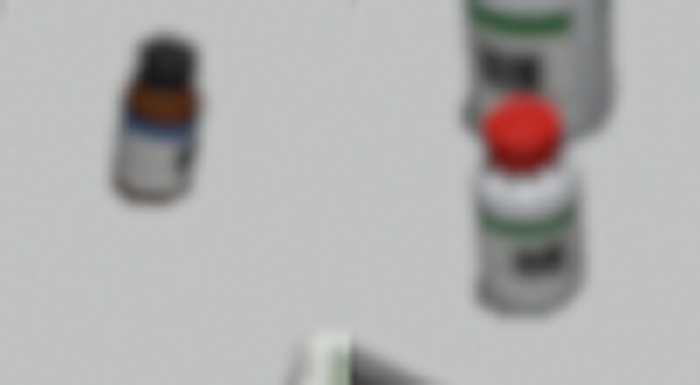

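This settles it. The red-capped small bottle is about 29 mm wide and 60 mm tall with a 23 mm cap, so it is the look-alike of the large one. The amber vial is about 23 mm wide and 50 mm tall with an 18 mm black cap, so it is the real small bottle, at scene (368,232). I'm backing off without touching the red one and locating the vial.

Call:
move_arm --moves "0 0 -0.4 0 0 0 1;0 0 -0.8 0 0 0 1;0 0 -0.8 0 0 0 1;0 0 -0.8 0 0 0 1"

```text
time: 8.75
position: [0.3697, -0.2829, 0.1615]
tool_rot: [-0.001, 1.0, -0.002, 0.001]
ft_force: [0.1, 0.8, -0.9]
grip_width: 0.0786
grip_force: 0.0
```

```bash
python3 - <<'E'
from meas import *
L=lambda n:pickle.load(open(n+".pkl","rb"))
d=L("c0");s=d["scene"];w=L("w3")
print("vial cap scene",onz(s,(369,221.7),.047),"base",onz(s,(367.1,241),.003))
o,q=ray(w,(98,187));print("w3 cap",onz(w,(98,187),.047),"w1 cap",onz(L("w1"),(60,196),.047))
print("box front bottom edge",onz(s,[(306.6,180),(386,197.8)],0))
from rig import robot
print(robot.get_obs()['position'])
E
```

```text
vial cap scene [[ 0.51437069 -0.42208237  0.047     ]] base [[ 0.50722602 -0.42553308  0.003     ]]
w3 cap [[ 0.51161421 -0.41841492  0.047     ]] w1 cap [[ 0.51344902 -0.42040392  0.047     ]]
box front bottom edge [[ 0.64748992 -0.19038318  0.        ]
 [ 0.6822949  -0.39342974  0.        ]]
[ 0.36965981 -0.28293063  0.16149486]
```

Call:
move_arm --moves "-1 -1 0 0 0 0 1;-1 -1 0 0 0 0 1;-1 -1 0 0 0 0 1;-1 -1 0 0 0 0 1"

```text
time: 9.15
position: [0.4726, -0.3869, 0.1591]
tool_rot: [-0.0, 1.0, -0.002, 0.002]
ft_force: [-0.2, -0.3, 0.6]
grip_width: 0.0868
grip_force: 0.0
```

Call:
move_arm --moves "-0.43 -0.37 0 0 0 1 0.7;-0.43 -0.37 0 0 0 1 0.7;-0.43 -0.37 0 0 0 1 0.7;-0.43 -0.37 0 0 0 1 0.7;-0.43 -0.37 0 0 0 1 0.7;-0.43 -0.37 0 0 0 1 0.7;-0.43 -0.37 0 0 0 1 0.7;-0.43 -0.37 0 0 0 1 0.7;-0.43 -0.37 0 0 0 1 0.7;-0.43 -0.37 0 0 0 1 0.7;-0.43 -0.37 0 0 0 1 0.7;-0.43 -0.37 0 0 0 1 0.7"

```text
time: 10.35
position: [0.5105, -0.4178, 0.1584]
tool_rot: [0.707, 0.707, 0.0, -0.002]
ft_force: [0.2, 0.8, -0.6]
grip_width: 0.0611
grip_force: 0.0
```

Call:
move_arm --moves "0 0 0.4 0 0 0 0.7;0 0 0.7 0 0 0 0.7;0 0 0.7 0 0 0 0.7;0 0 0.7 0 0 0 0.7"

```text
time: 10.75
position: [0.5111, -0.4186, 0.0893]
tool_rot: [0.707, 0.707, 0.0, -0.001]
ft_force: [0.3, -0.4, -0.5]
grip_width: 0.0611
grip_force: 0.0
```

```bash
python3 - <<'E'
from rig import robot
from meas import *
o=robot.get_obs();print(o['position'],o['tool_rot'],o['q'].round(2),o['grip_width'])
c=robot.camera("wrist");pickle.dump(c,open("w5.pkl","wb"));cv2.imwrite("pics/w5.png",c["image"][:,:,::-1])
print(proj(c,[.512,-.42,.048]),proj(c,[.512,-.42,0]))
E
```

```text
[ 0.51105445 -0.41860116  0.0892833 ] [ 7.06723953e-01  7.07488267e-01  1.06056960e-04 -1.26295976e-03] [-0.86  0.75  1.44  0.    0.95 -0.86] 0.06111788535290122
[[319.69648443 234.43062305]] [[319.54495865 208.78310325]]
```

View pics/w5.png

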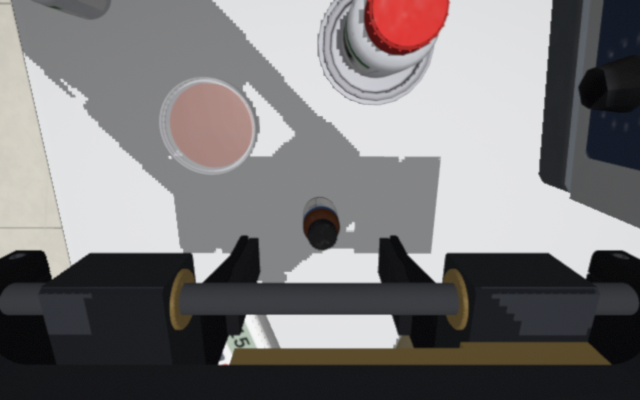

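The vial sits at (321,225), right where predicted and about 24 mm wide. Descending to grip.

Call:
move_arm --moves "0 0 0.4 0 0 0 0.7;0 0 0.64 0 0 0 0.7;0 0 0.64 0 0 0 0.7;0 0 0.64 0 0 0 0.7;0 0 0.64 0 0 0 0.1;0 0 0.64 0 0 0 0.1;0 0 0.64 0 0 0 0.1;0 0 0.64 0 0 0 0.1;0 0 0.64 0 0 0 0.1;0 0 0.64 0 0 0 0.1;0 0 0.64 0 0 0 0.1;0 0 0.64 0 0 0 0.1" --squeeze 12

```text
time: 12.0
position: [0.5116, -0.4194, 0.0262]
tool_rot: [0.707, 0.707, -0.0, 0.0]
ft_force: [-1.1, -0.1, 2.0]
grip_width: 0.0236
grip_force: 12.0
```

Call:
move_arm --moves "0 0 -0.5 0 0 0 0.1;0 0 -1 0 0 0 0.1;0 0 -1 0 0 0 0.1;0 0 -1 0 0 0 0.1"

```text
time: 12.4
position: [0.5121, -0.4199, 0.1275]
tool_rot: [0.707, 0.707, -0.0, 0.002]
ft_force: [-0.6, -0.4, -0.7]
grip_width: 0.023
grip_force: 12.0
```

Call:
move_arm --moves "0 0 -0.3 0 0 0 0.1;0.4 0.1 -0.3 0 0 -0.945 0.1;0.7 0.1 -0.3 0 0 -0.945 0.1;1 0.2 -0.3 0 0 -0.945 0.1;1 0.2 -0.3 0 0 -0.945 0.1;1 0.2 -0.3 0 0 -0.945 0.1;1 0.2 -0.3 0 0 -0.945 0.1;1 0.2 -0.3 0 0 -0.945 0.1;1 0.2 -0.3 0 0 -0.945 0.1;1 0.2 -0.3 0 0 -0.945 0.1;1 0.2 -0.3 0 0 -0.945 0.1;1 0.2 -0.3 0 0 -0.945 0.1"

```text
time: 13.6
position: [0.5303, -0.3183, 0.1539]
tool_rot: [0.043, 0.999, 0.001, -0.002]
ft_force: [-0.1, -0.1, -1.0]
grip_width: 0.023
grip_force: 12.0
```

Call:
move_arm --moves "-0.06 0.5 0 0 0 0 0.1;-0.06 1 0 0 0 0 0.1;-0.06 1 0 0 0 0 0.1;-0.06 1 0 0 0 0 0.1"

```text
time: 14.0
position: [0.5456, -0.2185, 0.155]
tool_rot: [0.043, 0.999, 0.0, -0.001]
ft_force: [0.3, -0.0, -0.2]
grip_width: 0.0231
grip_force: 12.0
```

```bash
cat > go.py <<'E'
import sys,numpy as np
from rig import robot
from scipy.spatial.transform import Rotation as Rn
def go(x,y,z):
    o=robot.get_obs();R=Rn.from_quat(o['tool_rot']).as_matrix()
    print("pos",o['position'].round(4),"tool-y yaw",np.degrees(np.arctan2(R[1,1],R[0,1])).round(2),"q6",o['q'][5].round(2),"grip",round(o['grip_width'],4),"shift/100mm",(R.T@(np.array([x,y,z])-o['position'])*10).round(3))
if __name__=="__main__": go(*map(float,sys.argv[1:]))
E
python3 go.py .550 -.1815 .06
```

```text
pos [ 0.5456 -0.2185  0.155 ] tool-y yaw 85.08 q6 -2.06 grip 0.0231 shift/100mm [-0.014  0.372  0.95 ]
```

Call:
move_arm --moves "-0.01 0.37 0 0 0 0 0.1;-0.01 0.37 0.5 0 0 0 0.1;-0.01 0.37 0.95 0 0 0 0.1;-0.01 0.37 0.95 0 0 0 0.1;-0.01 0.37 0.95 0 0 0 0.1"

```text
time: 14.5
position: [0.5498, -0.1844, 0.0603]
tool_rot: [0.044, 0.999, 0.0, -0.001]
ft_force: [-0.3, -0.8, 0.6]
grip_width: 0.0236
grip_force: 12.0
```

```bash
python3 go.py .550 -.1815 .0297; python3 - <<'E'
from rig import robot
from meas import *
c=robot.camera("wrist");pickle.dump(c,open("w6.pkl","wb"));cv2.imwrite("pics/w6.png",c["image"][:,:,::-1])
print(proj(c,[.55,-.1815,.003]),proj(c,[.55,-.1815,.037+.046]))
E
```

```text
pos [ 0.5498 -0.1844  0.0603] tool-y yaw 84.93 q6 -2.0 grip 0.0236 shift/100mm [0.    0.029 0.306]
[[322.27896278 221.53908818]] [[324.25446719 288.93152184]]
```

View pics/w6.png

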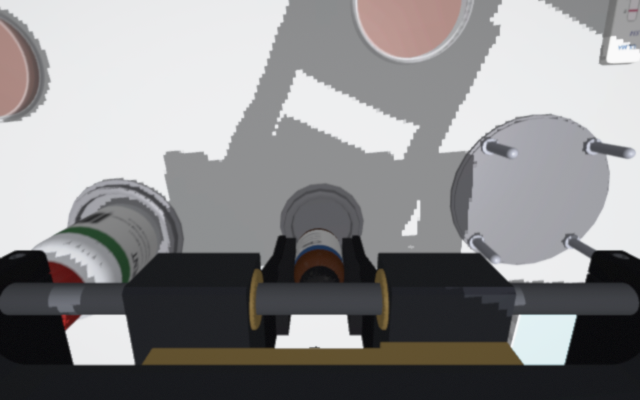

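The vial hangs centred over the small stand (centre column about 321). Lowering and releasing, then lifting.

Call:
move_arm --moves "0 0.03 0.15 0 0 0 0.1;0 0.03 0.29 0 0 0 0.1;0 0.03 0.305 0 0 0 0.1;0 0.03 0.305 0 0 0 0.1;0 0.03 0.305 0 0 0 0.1;0 0.03 0.305 0 0 0 0.35;0 0.03 0.305 0 0 0 0.5;0 0.03 0.305 0 0 0 0.6;0 0.03 0.305 0 0 0 0.6"

```text
time: 15.45
position: [0.5507, -0.1805, 0.0307]
tool_rot: [0.043, 0.999, -0.0, 0.0]
ft_force: [0.1, -0.3, 0.5]
grip_width: 0.0463
grip_force: 0.0
```

Call:
move_arm --moves "0 0 -0.3 0 0 0 0.6;0 0 -0.6 0 0 0 0.6;0 0 -0.9 0 0 0 0.8;0 0 -0.9 0 0 0 1;0 0 -0.9 0 0 0 1"

```text
time: 15.95
position: [0.5508, -0.1805, 0.1211]
tool_rot: [0.043, 0.999, -0.0, 0.001]
ft_force: [0.8, 0.4, 0.6]
grip_width: 0.0684
grip_force: 0.0
```

```bash
python3 go.py .429 -.125 .06; python3 - <<'E'
from rig import robot
from meas import *
c=robot.camera("wrist");pickle.dump(c,open("w7.pkl","wb"));cv2.imwrite("pics/w7.png",c["image"][:,:,::-1])
i=c["image"].astype(int);u=proj(c,[.55,-.1815,.051])[0]
m=(i.max(2)<60).astype(np.uint8)*255
print(u,circ(c,blob(c["image"],m,u,25),.05))
k=blob(c["image"],pink(c["image"]),proj(c,[.429,-.125,.006])[0],60);print("A",k.reshape(-1,2).min(0),circ(c,k,.006))
E
```

```text
pos [ 0.5508 -0.1805  0.1211] tool-y yaw 85.06 q6 -1.99 grip 0.0684 shift/100mm [1.262 0.449 0.609]
[316.41805842 213.60100855] (array([ 548.5, -178.9]), array([21.5, 24.7]))
A [344   0] (array([ 433.3, -125.4]), array([42.6, 56.9]))
```

The small bottle is placed within about 3 mm. Next is dish A, straight from its measured position.

Call:
move_arm --moves "0.9 0.45 0 0 0 0 1;0.9 0.45 0 0 0 0 1;0.9 0.45 0 0 0 0 1;0.9 0.45 0 0 0 0 1"

```text
time: 16.4
position: [0.4625, -0.1264, 0.1193]
tool_rot: [0.043, 0.999, 0.001, -0.002]
ft_force: [0.8, -0.3, -0.7]
grip_width: 0.0864
grip_force: 0.0
```

Call:
move_arm --moves "0.36 0 0.1 0 0 0 1;0.36 0 0.5 0 0 0 1;0.36 0 0.7 0 0 0 1;0.36 0 0.7 0 0 0 1;0.36 0 0.7 0 0 0 1"

```text
time: 16.9
position: [0.4301, -0.1256, 0.05]
tool_rot: [0.043, 0.999, -0.0, 0.0]
ft_force: [0.3, -0.5, -0.5]
grip_width: 0.0872
grip_force: 0.0
```

```bash
python3 go.py .4293 -.1249 .0135;python3 - <<'E'
from rig import robot
from meas import *
c=robot.camera("wrist");pickle.dump(c,open("w8.pkl","wb"))
u=proj(c,[.4293,-.1249,.006])[0];k=blob(c["image"],pink(c["image"]),u,70);print("A",u,k.reshape(-1,2).min(0),k.reshape(-1,2).max(0),circ(c,k,.006))
E
```

```text
pos [ 0.4301 -0.1256  0.05  ] tool-y yaw 85.04 q6 -2.02 grip 0.0872 shift/100mm [0.009 0.007 0.365]
A [318.83874492 227.93417702] [273 186] [363 268] (array([ 429.5, -125.2]), array([53.7, 54.3]))
```

Call:
move_arm --moves "0.01 0 0.2 0 0 0 1;0.01 0 0.36 0 0 0 1;0.01 0 0.36 0 0 0 1;0.01 0 0.36 0 0 0 1;0.01 0 0.36 0 0 0 0.5;0.01 0 0.36 0 0 0 0.5;0.01 0 0.36 0 0 0 0.5;0.01 0 0.36 0 0 0 0.5;0.01 0 0.36 0 0 0 0.5;0.01 0 0.36 0 0 0 0.5" --squeeze 10

```text
time: 17.95
position: [0.4281, -0.1247, 0.0148]
tool_rot: [0.043, 0.999, -0.0, 0.0]
ft_force: [0.3, 1.1, 3.5]
grip_width: 0.0572
grip_force: 10.0
```

```bash
python3 go.py .5405 -.051 .0135
```

```text
pos [ 0.4281 -0.1247  0.0148] tool-y yaw 85.05 q6 -2.02 grip 0.0572 shift/100mm [-1.057  0.831  0.013]
```

Call:
move_arm --moves "0 0 -0.3 0 0 0 0.5;0 0 -0.6 0 0 0 0.5;-0.3 0.3 -0.6 0 0 0 0.5;-0.6 0.6 -0.6 0 0 0 0.5;-0.9 0.83 -0.6 0 0 0 0.5;-1 0.83 -0.6 0 0 0 0.5;-1 0.83 -0.6 0 0 0 0.5;-1 0.83 -0.6 0 0 0 0.5"

```text
time: 18.75
position: [0.5331, -0.0507, 0.074]
tool_rot: [0.043, 0.999, 0.0, -0.001]
ft_force: [-0.7, 0.1, 1.0]
grip_width: 0.0571
grip_force: 10.0
```

```bash
python3 go.py .5405 -.051 .0193; python3 - <<'E'
from rig import robot
from meas import *
c=robot.camera("wrist");cv2.imwrite("pics/w9.png",c["image"][:,:,::-1])
print(proj(c,[.5405,-.051,.004]))
E
```

```text
pos [ 0.5331 -0.0507  0.074 ] tool-y yaw 85.04 q6 -1.79 grip 0.0571 shift/100mm [-0.076  0.004  0.547]
[[318.40616783 225.31904215]]
```

View pics/w9.png

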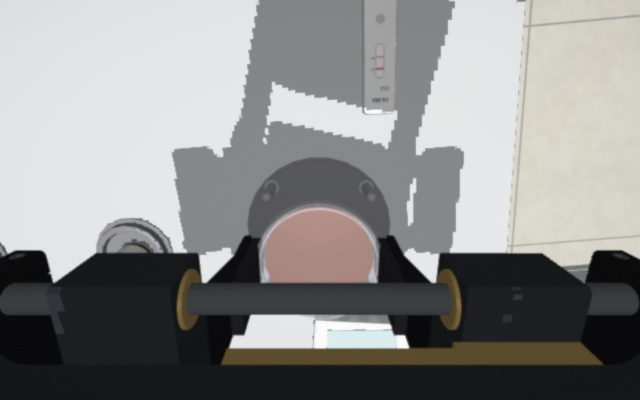

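Dish A is held level, with the near posts symmetric at (269,190) and (370,188) about column 318. I'm aligning x by 7.6 mm, then lowering.

Call:
move_arm --moves "-0.075 0 0 0 0 0 0.5;-0.075 0 0.1 0 0 0 0.5;-0.075 0 0.3 0 0 0 0.5;-0.075 0 0.45 0 0 0 0.5;-0.075 0 0.54 0 0 0 0.5;-0.075 0 0.545 0 0 0 0.5;-0.075 0 0.545 0 0 0 0.5"

```text
time: 19.5
position: [0.5421, -0.0514, 0.0199]
tool_rot: [0.043, 0.999, 0.0, -0.0]
ft_force: [-0.2, -0.8, 0.0]
grip_width: 0.0574
grip_force: 10.0
```

Call:
move_arm --moves "0 0 0 0 0 0 0.75;0 0 0 0 0 0 0.85;0 0 0 0 0 0 0.85;0 0 0 0 0 0 0.85;0 0 -0.3 0 0 0 0.85;0 0 -0.7 0 0 0 0.9;0 0 -0.9 0 0 0 1;0 0 -0.9 0 0 0 1;0 0 -0.9 0 0 0 1"

```text
time: 20.4
position: [0.5422, -0.0512, 0.1104]
tool_rot: [0.043, 0.999, -0.0, 0.0]
ft_force: [-0.0, 0.8, -1.0]
grip_width: 0.0862
grip_force: 0.0
```

```bash
python3 go.py .4402 -.3605 .1; python3 - <<'E'
from rig import robot
from meas import *
c=robot.camera("wrist");pickle.dump(c,open("w10.pkl","wb"));cv2.imwrite("pics/w10.png",c["image"][:,:,::-1])
u=proj(c,[.5405,-.051,.010])[0];k=blob(c["image"],pink(c["image"]),u,60);print("A",u,circ(c,k,.010),cv2.boundingRect(k))
E
```

```text
pos [ 0.5422 -0.0512  0.1104] tool-y yaw 85.06 q6 -1.78 grip 0.0862 shift/100mm [ 0.75  -3.17   0.104]
A [318.07616641 199.03993127] (array([543.4, -51. ]), array([53.5, 53.9])) (283, 168, 72, 68)
```

Dish A lies centred on the stand. Next is dish B.

Call:
move_arm --moves "0.5 -0.5 0 0 0 0 1;0.75 -1 0 0 0 0 1;0.75 -1 0 0 0 0 1;0.75 -1 0 0 0 0 1"

```text
time: 20.85
position: [0.4562, -0.1459, 0.1087]
tool_rot: [0.045, 0.999, 0.001, -0.002]
ft_force: [0.3, -0.2, 0.1]
grip_width: 0.0869
grip_force: 0.0
```

Call:
move_arm --moves "0 -0.5 0 0 0 0 1;0 -1 0 0 0 0 1;0 -1 0 0 0 0 1"

```text
time: 21.15
position: [0.4523, -0.2502, 0.1096]
tool_rot: [0.046, 0.999, -0.002, 0.002]
ft_force: [-0.9, 0.6, -0.1]
grip_width: 0.0869
grip_force: 0.0
```

Call:
move_arm --moves "0 -0.5 0 0 0 0 1;0 -1 0 0 0 0 1;0 -1.0 0.1 0 0 0 1;0 -1 0.1 0 0 0 1"

```text
time: 21.55
position: [0.441, -0.3427, 0.098]
tool_rot: [0.044, 0.999, 0.002, -0.001]
ft_force: [-0.6, 1.1, -0.3]
grip_width: 0.0871
grip_force: 0.0
```

Call:
move_arm --moves "0 -0.17 0.2 0 0 0 1;0 -0.17 0.5 0 0 0 1;0 -0.17 0.5 0 0 0 1;0 -0.17 0.5 0 0 0 1"

```text
time: 21.95
position: [0.4399, -0.358, 0.0495]
tool_rot: [0.042, 0.999, 0.002, -0.001]
ft_force: [0.1, -0.4, 1.0]
grip_width: 0.0874
grip_force: 0.0
```

```bash
python3 go.py .4402 -.3605 .0145;python3 - <<'E'
from rig import robot
from meas import *
c=robot.camera("wrist")
u=proj(c,[.4402,-.3605,.006])[0];k=blob(c["image"],pink(c["image"]),u,70);print("B",u,cv2.boundingRect(k),circ(c,k,.006))
E
```

```text
pos [ 0.4399 -0.358   0.0495] tool-y yaw 85.15 q6 -2.37 grip 0.0874 shift/100mm [-0.006 -0.026  0.35 ]
B [313.37845469 230.70466564] (269, 188, 91, 84) (array([ 440.3, -360. ]), array([53.9, 54.3]))
```

Call:
move_arm --moves "0 -0.02 0.2 0 0 0 1;0 -0.02 0.35 0 0 0 1;0 -0.02 0.35 0 0 0 1;0 -0.02 0.35 0 0 0 1;0 -0.02 0.35 0 0 0 0.5;0 -0.02 0.35 0 0 0 0.5;0 -0.02 0.35 0 0 0 0.5;0 -0.02 0.35 0 0 0 0.5;0 -0.02 0.35 0 0 0 0.5;0 -0.02 0.35 0 0 0 0.5" --squeeze 10

```text
time: 23.0
position: [0.44, -0.3625, 0.0153]
tool_rot: [0.043, 0.999, 0.0, 0.0]
ft_force: [-0.5, 0.6, 1.8]
grip_width: 0.0574
grip_force: 10.0
```

Call:
move_arm --moves "0 0 -0.4 0 0 0 0.5;0 0 -0.9 0 0 0 0.5;0 0.4 -0.9 0 0 0 0.5;0 0.8 -0.9 0 0 0 0.5;0 1 -0.9 0 0 0 0.5;0 1 -0.9 0 0 0 0.5"

```text
time: 23.6
position: [0.4476, -0.2595, 0.105]
tool_rot: [0.042, 0.999, 0.001, -0.001]
ft_force: [-0.4, -1.1, -0.1]
grip_width: 0.0576
grip_force: 10.0
```

Call:
move_arm --moves "0 0.4 0 0 0 0 0.5;0 0.8 0 0 0 0 0.5;0 1 0 0 0 0 0.5;0 1 0 0 0 0 0.5"

```text
time: 24.0
position: [0.4568, -0.1616, 0.1048]
tool_rot: [0.042, 0.999, 0.0, -0.001]
ft_force: [0.5, -0.6, -0.8]
grip_width: 0.0575
grip_force: 10.0
```

Call:
move_arm --moves "-0.3 0.4 0 0 0 0 0.5;-0.5 0.8 0 0 0 0 0.5;-0.7 1 0 0 0 0 0.5;-0.7 1 0 0 0 0 0.5;-0.7 1 0 0 0 0 0.5"

```text
time: 24.5
position: [0.5364, -0.071, 0.1049]
tool_rot: [0.043, 0.999, -0.0, 0.0]
ft_force: [-0.2, 0.3, -1.5]
grip_width: 0.0573
grip_force: 10.0
```

```bash
python3 go.py .542 -.051 .06
```

```text
pos [ 0.5364 -0.071   0.1049] tool-y yaw 85.08 q6 -1.82 grip 0.0573 shift/100mm [-0.038  0.204  0.449]
```

Call:
move_arm --moves "-0.025 0.2 0 0 0 0 0.5;-0.025 0.2 0 0 0 0 0.5;-0.025 0.2 0.2 0 0 0 0.5;-0.025 0.2 0.4 0 0 0 0.5;-0.025 0.2 0.55 0 0 0 0.5;-0.025 0.2 0.65 0 0 0 0.5;-0.025 0.2 0.72 0 0 0 0.5;-0.025 0.2 0.725 0 0 0 0.5;-0.025 0.2 0.725 0 0 0 0.5"

```text
time: 25.4
position: [0.5399, -0.0505, 0.0328]
tool_rot: [0.043, 0.999, -0.0, 0.0]
ft_force: [0.1, -0.7, -0.6]
grip_width: 0.0578
grip_force: 10.0
```

Call:
move_arm --moves "0 0 0 0 0 0 0.75;0 0 0 0 0 0 0.85;0 0 0 0 0 0 0.85;0 0 0 0 0 0 0.85;0 0 -0.3 0 0 0 0.85;0 0 -0.7 0 0 0 0.9;0 0 -0.8 0 0 0 1;0 0 -0.8 0 0 0 1;0 0 -0.8 0 0 0 1"

```text
time: 26.3
position: [0.5392, -0.0498, 0.1121]
tool_rot: [0.043, 0.999, 0.0, -0.0]
ft_force: [-0.8, 1.0, -0.9]
grip_width: 0.086
grip_force: 0.0
```

```bash
python3 go.py .435 -.0055 .1; python3 - <<'E'
from rig import robot
from meas import *
c=robot.camera("wrist");pickle.dump(c,open("w11.pkl","wb"));cv2.imwrite("pics/w11.png",c["image"][:,:,::-1])
u=proj(c,[.5405,-.051,.022])[0];k=blob(c["image"],pink(c["image"]),u,60);print("B",u,circ(c,k,.022),cv2.boundingRect(k))
E
```

```text
pos [ 0.5392 -0.0498  0.1121] tool-y yaw 85.06 q6 -1.78 grip 0.086 shift/100mm [1.076 0.352 0.122]
B [316.47126031 207.42636165] (array([540. , -49.9]), array([53.5, 54. ])) (281, 171, 75, 70)
```

View pics/w11.png

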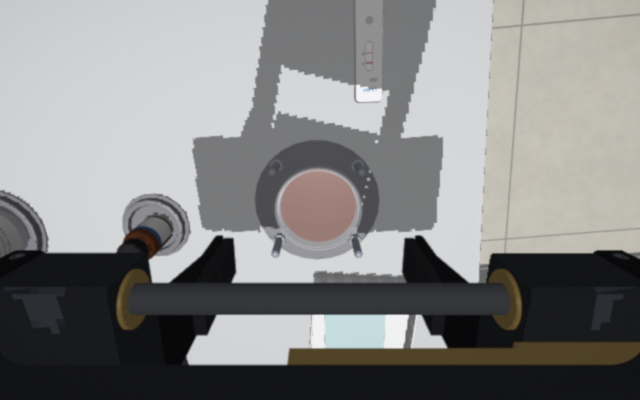

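Both dishes are stacked flat between the posts, with the top dish at (318,206). The cassette at (369,50) is parallel to the tool axis. Moving to it.

Call:
move_arm --moves "0.5 0.35 0 0 0 0 0.6;1 0.35 0 0 0 0 0.6;1 0.35 0 0 0 0 0.6;1 0.35 0 0 0 0 0.6"

```text
time: 26.75
position: [0.4397, -0.0054, 0.1114]
tool_rot: [0.043, 0.999, 0.001, -0.003]
ft_force: [0.5, 0.4, -0.3]
grip_width: 0.0629
grip_force: 0.0
```

Call:
move_arm --moves "0.08 0 0.3 0 0 0 0.6;0.08 0 0.6 0 0 0 0.6;0.08 0 0.6 0 0 0 0.6;0.08 0 0.6 0 0 0 0.6"

```text
time: 27.15
position: [0.4364, -0.0064, 0.0519]
tool_rot: [0.043, 0.999, 0.0, -0.0]
ft_force: [-0.1, 0.4, 0.8]
grip_width: 0.0521
grip_force: 0.0
```

```bash
python3 go.py .435 -.0055 .0123; python3 - <<'E'
from rig import robot
from meas import *
c=robot.camera("wrist");pickle.dump(c,open("w12.pkl","wb"));cv2.imwrite("pics/w12.png",c["image"][:,:,::-1])
print(proj(c,[[.435,-.0055,.005],[.4,-.0055,.005],[.47,-.0055,.005]]).round(0).tolist())
E
```

```text
pos [ 0.4364 -0.0064  0.0519] tool-y yaw 85.03 q6 -1.76 grip 0.0521 shift/100mm [0.014 0.007 0.396]
[[319.0, 225.0], [314.0, 170.0], [324.0, 276.0]]
```

View pics/w12.png

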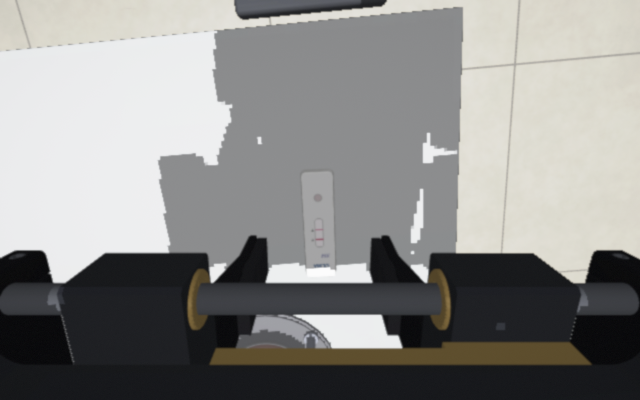

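The cassette lies between the fingers, from (317,171) to (321,276), as predicted. Gripping it.

Call:
move_arm --moves "0.01 0 0.2 0 0 0 0.6;0.01 0 0.35 0 0 0 0.6;0.01 0 0.39 0 0 0 0.6;0.01 0 0.39 0 0 0 0.6;0.01 0 0.39 0 0 0 0.1;0.01 0 0.39 0 0 0 0.1;0.01 0 0.39 0 0 0 0.1;0.01 0 0.39 0 0 0 0.1;0.01 0 0.39 0 0 0 0.1;0.01 0 0.39 0 0 0 0.1" --squeeze 12

```text
time: 28.2
position: [0.4343, -0.0058, 0.0137]
tool_rot: [0.043, 0.999, -0.0, 0.0]
ft_force: [-0.5, -0.8, 2.7]
grip_width: 0.0196
grip_force: 11.9
```

```bash
python3 go.py .659 -.025 .015
```

```text
pos [ 0.4343 -0.0058  0.0137] tool-y yaw 85.05 q6 -1.76 grip 0.0196 shift/100mm [-2.255  0.003 -0.012]
```

Call:
move_arm --moves "0 0 -0.4 0 0 0 0.1;0 0 -0.85 0 0 0 0.1;-0.4 0 -0.85 0 0 0 0.1;-0.8 0 -0.85 0 0 0 0.1;-1 0 -0.85 0 0 0 0.1;-1 0 -0.85 0 0 0 0.1"

```text
time: 28.8
position: [0.5376, -0.0152, 0.099]
tool_rot: [0.043, 0.999, -0.001, 0.003]
ft_force: [-0.9, 1.3, 0.4]
grip_width: 0.0194
grip_force: 11.9
```

Call:
move_arm --moves "-0.4 0 0 0 0 0 0.1;-0.8 0 0 0 0 0 0.1;-1 0 0 0 0 0 0.1;-1 0 0 0 0 0 0.1"

```text
time: 29.2
position: [0.6347, -0.0233, 0.098]
tool_rot: [0.043, 0.999, -0.0, 0.001]
ft_force: [-0.8, -0.6, -0.2]
grip_width: 0.0193
grip_force: 11.9
```

Call:
move_arm --moves "-0.25 0 0 0 0 0 0.1;-0.25 0 0.3 0 0 0 0.1;-0.25 0 0.5 0 0 0 0.1;-0.25 0 0.5 0 0 0 0.1;-0.25 0 0.5 0 0 0 0.1"

```text
time: 29.7
position: [0.656, -0.0247, 0.048]
tool_rot: [0.043, 0.999, 0.0, -0.002]
ft_force: [0.2, 0.2, -0.3]
grip_width: 0.0194
grip_force: 11.9
```

```bash
python3 go.py .659 -.025 .0162
```

```text
pos [ 0.656  -0.0247  0.048 ] tool-y yaw 85.06 q6 -1.69 grip 0.0194 shift/100mm [-0.032 -0.     0.318]
```

Lowering to the tray floor, opening only to about 40 mm, then rising clear.

Call:
move_arm --moves "-0.03 0 0.15 0 0 0 0.1;-0.03 0 0.28 0 0 0 0.1;-0.03 0 0.32 0 0 0 0.1;-0.03 0 0.32 0 0 0 0.1;-0.03 0 0.32 0 0 0 0.3;-0.03 0 0.32 0 0 0 0.45;-0.03 0 0.32 0 0 0 0.45;-0.03 0 0.32 0 0 0 0.45"

```text
time: 30.5
position: [0.6615, -0.0254, 0.0169]
tool_rot: [0.043, 0.999, -0.0, 0.0]
ft_force: [-0.7, -0.3, -0.5]
grip_width: 0.0375
grip_force: 0.0
```

Call:
move_arm --moves "0 0 -0.3 0 0 0 0.45;0 0 -0.7 0 0 0 0.45;0 0 -1 0 0 0 0.5;0 0 -1 0 0 0 0.5"

```text
time: 30.9
position: [0.6649, -0.0261, 0.122]
tool_rot: [0.043, 0.999, -0.001, 0.005]
ft_force: [0.9, -0.3, -0.1]
grip_width: 0.0428
grip_force: 0.0
```

Call:
move_arm --moves "0.2 0 -0.5 0 0 0 0.5;0.4 0 -0.9 0 0 0 0.5;0.4 0 -0.9 0 0 0 0.5;0.4 0 -0.9 0 0 0 0.5"

```text
time: 31.3
position: [0.6215, -0.0219, 0.2072]
tool_rot: [0.043, 0.999, -0.0, 0.001]
ft_force: [0.2, 1.4, -1.4]
grip_width: 0.0438
grip_force: 0.0
```

```bash
python3 - <<'E'
from rig import robot
from meas import *
d=pickle.load(open("c0.pkl","rb"))
o=robot.get_obs();print(o['position'],o['time'])
V={n:robot.camera(n) for n in("scene","side","wrist")};pickle.dump(V,open("end.pkl","wb"))
w=V["wrist"];s,t=V["scene"],V["side"]
def go(n,c,m,P,r,z):
    u=proj(c,P)[0]
    try:k=blob(c["image"],m,u,r);print(n,u.round(),circ(c,k,z),cv2.boundingRect(k))
    except Exception as e:print(n,u.round(),"none")
for n,c in(("sc",s),("sd",t),("w",w)):
    go(n+" Lcap",c,red(c["image"]),[.5455,-.307,.080],16 if n!="w" else 60,.080)
    go(n+" vialcap",c,dark(c["image"],70),[.5495,-.181,.047],10 if n!="w" else 30,.046)
    go(n+" dish",c,pink(c["image"]),[.5405,-.051,.022],20 if n!="w" else 50,.022)
for n,uv in(("scene",(404,277)),("side",(357,168))):
    x,y=uv;a=d[n]["image"][y-14:y+14,x-20:x+20].astype(int);b=V[n]["image"][y-14:y+14,x-20:x+20].astype(int);print("timer diff",n,abs(a-b).mean())
# tray: cassette as white rect on teal in side and wrist
for n,c in(("sd",t),("w",w),("sc",s)):
    q=[[sx*.051,sy*.041] for sx,sy in((-1,-1),(1,-1),(1,1),(-1,1))];a=np.radians(-5.3);R=np.array([[np.cos(a),-np.sin(a)],[np.sin(a),np.cos(a)]])
    P=np.c_[np.array(q)@R.T+[.659,-.025],np.full(4,.004)].astype(float);p=proj(c,P).astype(np.float32)
    H=cv2.getPerspectiveTransform(p,np.float32([[0,0],[102,0],[102,82],[0,82]])*1)
    im=cv2.warpPerspective(c["image"],H,(102,82))
    i=im.astype(int);teal=(i[...,2]-i[...,0]>12)
    print(n,p.round().tolist());print("\n".join("".join("t" if teal[y,x] else ("W" if im[y,x].min()>175 else ".") for x in range(0,102,3)) for y in range(0,82,5)))
E
```

```text
[ 0.62149576 -0.02193833  0.20716689] 31.3
sc Lcap [328. 185.] (array([ 548.7, -305.4]), array([29.5, 50.5])) (321, 178, 15, 13)
sc vialcap [281. 180.] (array([ 543.2, -187.2]), array([13.3, 43.2])) (279, 178, 7, 10)
sc dish [236. 175.] (array([541.4, -47.7]), array([40.4, 48.9])) (226, 171, 20, 10)
sd Lcap [314. 182.] (array([ 550.1, -309.4]), array([ 9.1, 12.6])) (311, 181, 4, 3)
sd vialcap [305. 220.] (array([ 551. , -164.1]), array([14.2, 42. ])) (301, 219, 7, 10)
sd dish [300. 262.] (array([539.5, -50.6]), array([38.2, 46.8])) (290, 257, 22, 13)
w Lcap [-52. 131.] none
w vialcap [129. 119.] (array([ 553.9, -173.4]), array([20.7, 30.8])) (122, 110, 36, 26)
w dish [279.  95.] (array([539.8, -50.1]), array([53.7, 53.9])) (251, 62, 59, 62)
timer diff scene 2.7505952380952383
timer diff side 16.236011904761906
sd [[274.0, 263.0], [233.0, 257.0], [219.0, 281.0], [262.0, 288.0]]
..................................
.............WWWWWWWWWWWWWWWWWWWWW
............WWWWWWWWWWWWWWWWWWWWWW
.............WWWWWWWWWWWWWWWWWWWWW
..........ttttttttttttttttttttWWWW
..........ttttttttttttttttttttWWWW

[... 1009 characters left out ...]
WW
............WWWWWWWWWWWWWWWWWWWWWW
sc [[256.0, 172.0], [281.0, 157.0], [259.0, 148.0], [233.0, 162.0]]
..................................
..................................
..................................
..................................
..............tttttttttttttttWWWWW
...........tttttttttttttttttttWWWW
......................t.t..tttWWWW
.............WWWWWWWWWWWWWWWWWWWWW
............WWWWWWWWWWWWWWWWWWWWWW
............WWWWWWWWWWWWWWWWWWWWWW
.............WWWWWWWWWWWWWWWWWWWWW
..........tttttttttttWWWWWWtWWWWWW
...........tttttttttttttWttttWWWWW
............WWWWWWWWWWWWWWWWWWWWWW
............WWWWWWWWWWWWWWWWWWWWWW
............WWWWWWWWWWWWWWWWWWWWWW
.............WWWWWWWWWWWWWW.W.....
```

Final views agree: the large bottle, vial, dish stack and cassette are all in place, and the scene view shows the timer unchanged. Handing in.

```bash
python3 -c "
from rig import robot
print(robot.hand_in())"
```

```text
the job is handed in; nothing more can be done
None
```

I handed the job in at about 31 s with both bottles in their stands, the dishes stacked, the cassette in the tray and the timer untouched, but the hand-in returned no verdict and I viewed 15 pictures against the limit of 14.

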